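Load the jar caddy, set its sliding leg to the mark and clamp it, still holding

ROBOT

A 6-joint arm with a two-finger parallel gripper is mounted at the origin on a cart in front of the work surface, level with it; the furniture and walls round the work are solid. World frame = base frame: x ahead of the robot, y to its left, z up, the work surface at z = 0. Lengths are in mm, angles in rad, forces in N, time in s.
With the tool pointing down it reaches from about 300 to 775 mm from the base axis. Payload 14.6 kg.
Tool frame: the origin (TCP) lies at the very end of the fingers, on their centre line; the grasp point (between the pads) lies 19 mm behind it; z points along the fingers, y is the line along which they close (so a half turn about z gives the same grasp; the last joint's range is limited). The gripper opens to 94 mm and grips with 3 to 60 N. Pads are 16 mm wide; open, the fingers measure 119 mm over their backs; the gripper's body (75 mm by 177 mm) begins 78 mm behind the grasp point.
Start: joints at [-1.384, 0.3, 1.521, -0, 1.321, -0.067], TCP at [138.09, -532.373, 205.446] pointing down, gripper open.
Joint ranges: [-3.03, 3.03], [-0.79, 2.21], [0.23, 2.52], [-1.04, 4.18], [0, 3.07], [-2.55, 2.55]. Speed limits (rad/s): [2.22, 2.22, 2.57, 3.14, 3.14, 3.14].

INTERFACE

Orientations are given as [roll, pitch, yaw] about the fixed x, y, z axes, in that order (R = Rz(yaw) Ry(pitch) Rx(roll)).
In Python, from cell import manip gives the robot as it stands.
- The arm moves only by the tool servo_tool, never from a script. Its argument "motion" is a list that holds one entry, the list of rows, each a list of 7 numbers: the shift along the world's x, y, z as a fraction of full scale, then the turn, a rotation vector about the world's x, y, z as a fraction of full scale, then the closure, from 0 (fully open) to 1 (shut). In form: [[[x, y, z, rx, ry, rz, gripper], ...]]. A call has 1 to 10 rows; each row is the pose to reach, as a shift and turn from the pose commanded when the call began, turning the shorter way round; what a row does not reach only later rows make up. Full scale, the value 1, is 0.5 m for a shift and pi rad for a turn. A row lasts 1/10 s, in which the tool goes at most 50 mm and 8.59 degrees, less where a joint would pass 70% of its speed; a pose out of reach is approached as far as the arm can. A call with a number of a shift or a turn outside -1 to 1 is refused whole. A call with a gripper value outside its range is refused whole. The fingers move at their own pace and stop on an object; "newtons" is the grip in N (left out, the last holds). Time passes only in rows, so rows that repeat a pose let the fingers close. It gives the time, the measured TCP pose, the force, the opening and the grip force at its end, in the units of the state.
- manip.read_state(): the state, without advancing time (a new reading comes with each control period).
- manip.camera(name): name is "scene" or "top" or "wrist"; returns a dict with "frame" (400x640x3 uint8, red, green, blue), "range_z" (400x640 float32, mm along the optical axis (not along the pixel's ray), 0 where there is no reading), "vfov" (degrees; the focal length in pixels is half the picture's height over the tangent of half this angle, whatever the lens; pixels are square), "cx", "cy" (the principal point, pixels), "cam_to_world" (4x4, takes a point from camera to world coordinates). Camera axes: x right, y down, z forward; pixel columns grow to the right and rows downward; lengths in mm; the calibration is good to about 2 mm. The wrist camera is an equidistant fisheye: a pixel r from the principal point sees the ray r / f radians off the axis. A picture is of the moment at which its call begins.
- manip.sign_off(): hands the job in; it is judged then, once.
The state is a dict: "clock": time; "joints": joint angles; "qd": joint speeds; "effort": joint torques, N m; "eef_pos": TCP position; "eef_rot": TCP orientation; "wrist_force": force on the tool from outside, world axes, zero at the start; "moment": the same for the moment, N m; "finger_gap": finger opening in mm; "finger_force": force on a finger pad.
Only numpy, scipy, OpenCV 4.12 (cv2) and the standard library are available. Lean on these libraries where they do the work, as an engineer would, in place of code of your own. Each camera call takes 0.05 s, during which the arm holds its last target. There are 200 camera calls.

TASK

Move the two spice jars from the white serving tray into the bay of the wooden jar caddy so that both stand upright on its floor, leaving the glasses and the loose lemon where they are. Then push the caddy's sprung sliding leg towards the jars until its pointer is level with the mark clip and, with the leg held there and not before, squeeze the cam lever fully closed against the thumb tab. The leg has a return spring: finish still squeezing lever and tab, with the leg held at the mark.

Things in the scene. Friction and masses are not known exactly. Their poses are not given: they have to be found in the camera images.
- jar_a_mid (a point): Centre (half-way up) of one of two alike spice jars: upright glass cylinders with black lids, 41 mm in diameter, 105 mm tall, about 80 to 150 g. Each stands on the tray floor, 6 mm above the worktop. Its z axis is up. They change places with a glass from run to run.
- jar_b_mid (a point): Centre of the other spice jar, same size and kind.
- tray: White rectangular serving tray, fixed, 288 mm (its x) by 394 mm (its y), walls 34 mm high and 13 mm thick, floor 6 mm. Origin: centre of its underside. The jars and one glass stand in a row along its y, on the side nearer the robot, at least 70 mm apart centre to centre; two more glasses stand in the row behind (its +x).
- tumbler_1_mid (a point): Centre of a plain glass, 69 mm in diameter, 99 mm tall, in the front row with the jars; to be left alone.
- tumbler_2_mid (a point): Centre of a second glass, same size, rear row of the tray; leave alone.
- tumbler_3_mid (a point): Centre of a third glass, same size, rear row of the tray; leave alone.
- lemon_single: A loose lemon, 77x62x56 mm, on the worktop just beyond the leg end of the caddy; leave alone.
- caddy: Wooden jar caddy, fixed: a board 90 mm (its x) by 270 mm (its y), 12 mm thick, with the jar bay on one end and the sliding leg on the other. Origin: centre of the underside; y runs along the board from the leg to the jar bay, x across it, away from the robot.
- bay (a point): Middle of the bay floor (caddy x = 0, y = +77 mm, 12 mm above the worktop). The bay is open on top; wall tops 37 mm above the worktop; inside 56 mm wide in x, ending at a wall at caddy y = +125 mm. Two jars fit one behind the other along y, e.g. 24 mm either side of this point; the leg then still reaches any mark with 9 mm or so to spare.
- leg (a joint): Travel of the sliding leg along the caddy's +y, in m: 0 = fully back (where it starts, its cross plate's middle at caddy y = -70 mm), up to 0.115. A spring draws it back: about 1.6 N at 0 and 5 N at 0.09.
- pointer (a point): Tip of the leg's pointer, level in y with the middle of its 6 mm thick cross plate, 27 mm above the worktop on the robot's side. The cross plate tops the upright leg: caddy x from -55 to +55 mm, 72 to 120 mm above the worktop. Fingers standing beside the handle, behind the plate (away from the jars), can push it.
- mark (a point): Length mark: the ridge of a small metal clip on the robot-side edge of the caddy's board. The clip's place along the board changes. The leg is at its length when pointer and mark have the same y in the caddy's frame (leg about 65 to 90 mm out). The point's axes are the caddy's.
- handle (a point): Where to squeeze: the middle of the closed pinch, 14 mm behind the middle of the cross plate (away from the jars), 96 mm above the worktop, caddy x = 0. The handle is the thumb tab and the cam lever side by side, both from 3 (plate) to about 44 mm behind the plate's middle and from 78 to 114 mm above the worktop.
- thumb_tab (a point): Outer face of the thumb tab, at the height of the pinch. The tab is fixed to the leg, 10 mm thick, on the far side of the handle: this face is at caddy x = +12 mm.
- lever_pad (a point): Outer face of the cam lever, at the height of the pinch. The lever is a 12 mm thick ribbed pad on the robot's side of the handle: this face is at caddy x = -24 mm open and -12 mm closed, so the handle measures 36 mm across open and 24 mm closed.
- cam_lever (a joint): Travel of the cam lever towards the tab (caddy +x), in m: 0 open, 0.012 fully closed against its stop; starts at 0 to 0.003. It needs about 4 N to move and stays where it is left.
Things that resemble listed ones, but are neither listed nor needed, are in the scene too. What is shaped like the part that bears jar_b_mid but purple is not meant.

How it is judged:
By the outcome, as a careful person would: the job done as asked, in the order asked, and still so for the second after the job is handed in, while the arm keeps its last pose, push and grip.
It also fails if it takes over 61 s, if anything falls off the work surface, if the arm or the gripper's body presses on something with over 40 N, if the wrist force passes 120 N, or if a joint passes its speed limit or range.

## Working session

There is one attempt and no reset: what is moved stays moved. The work goes in short steps, Python scripts to look and compute and a tool call to move; the robot and the scene stay as the last step left them, time stands still between calls to the robot, and variables do not carry over. Pictures are saved under pics/ and viewed, at most 10 in all, crops included, and the job is handed in when it is done.

Besides the shell and the picture viewer there is one more tool, called after "Request:" as name([rows], argument=value, ...), one row to a line, values as JSON. servo_tool: Moves the arm, as the interface text tells. Its arguments: {"type":"object","properties":{"motion":{"type":"array"},"newtons":{"type":"number"}},"required":["motion"]}

```bash
mkdir -p pics; ls; cat > h.py <<'E'
import numpy as np, cv2
from cell import manip
def cam(n):
    c=manip.camera(n); c['f']=c['frame'].shape[0]/2/np.tan(np.radians(c['vfov']/2)); return c
def world(c):
    h,w=c['range_z'].shape; v,u=np.mgrid[:h,:w]; z=c['range_z']
    P=np.stack([(u-c['cx'])/c['f']*z,(v-c['cy'])/c['f']*z,z,np.ones_like(z)],-1)
    return (P@np.array(c['cam_to_world']).T)[...,:3]
def ray(c,u,v,zp):
    T=np.array(c['cam_to_world']); d=T[:3,:3]@np.array([(u-c['cx'])/c['f'],(v-c['cy'])/c['f'],1]); o=T[:3,3]
    return o+d*(zp-o[2])/d[2]
def save(n,im): cv2.imwrite(f'pics/{n}.png',im[...,::-1])
E
python3 - <<'E'
from h import *
import pickle
s=manip.read_state(); print(s)
D={}
for n in ['top','scene']:
    c=cam(n); D[n]=c; save(n,c['frame']); print(n,c['vfov'],c['cx'],c['cy'],np.round(c['cam_to_world'],3).tolist())
pickle.dump(D,open('d.pkl','wb'))
E
```

```text
pics
{'clock': 0.0, 'joints': array([-1.38359494e+00,  3.00488471e-01,  1.52156843e+00,  1.71517356e-05,
        1.32070999e+00, -6.65691574e-02]), 'qd': array([ 0.00144041, -0.00132853, -0.00127695,  0.00121423, -0.00078855,
        0.0003966 ]), 'effort': array([-3.38889868e-04, -5.31804729e+01, -3.52741456e+01,  7.06728618e-02,
        2.43513932e-02, -9.86362625e-05]), 'eef_pos': array([ 138.04988197, -532.12377799,  204.88215932]), 'eef_rot': array([-3.14042213e+00, -9.46860654e-05,  2.53766230e-01]), 'wrist_force': array([-0.11664337, -0.18104061,  0.03630186]), 'moment': array([ 0.00823692, -0.04532146,  0.0107906 ]), 'finger_force': 0.0, 'finger_gap': 94.07443423387144}
top 57.9334113156784 317.8433344405827 198.24245320132664 [[-0.002, -0.985, 0.174, 340.744], [-1.0, 0.007, 0.025, -24.42], [-0.025, -0.174, -0.984, 1089.747], [0.0, 0.0, 0.0, 1.0]]
scene 45.710738254866676 319.0859920962146 199.14528573306015 [[-0.679, -0.38, 0.628, -423.511], [-0.733, 0.376, -0.566, 820.729], [-0.021, -0.845, -0.534, 909.754], [0.0, 0.0, 0.0, 1.0]]
```

View pics/top.png

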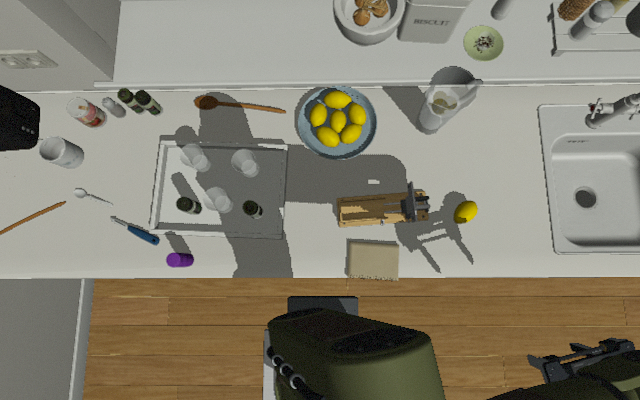

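View pics/scene.png

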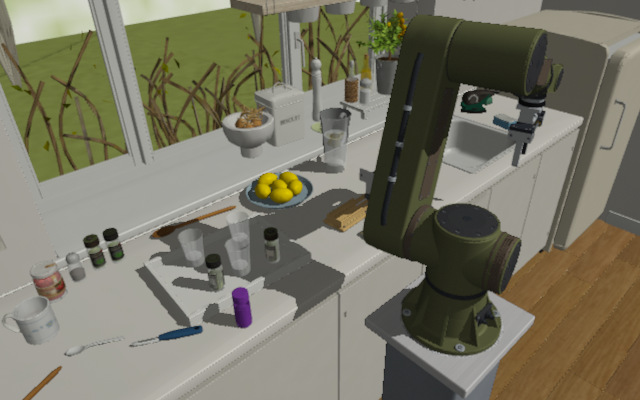

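The top view shows the jars' black lids at about (188,205) and (252,209), with a glass at (217,199) between them. The caddy spans (338..430, 190..227), its leg plate is near (410,203) and the lemon is at (466,212). The purple cylinder at (180,260) is the decoy.

```bash
python3 - <<'E'
from h import *
import pickle
D=pickle.load(open('d.pkl','rb')); c=D['top']; P=world(c); im=c['frame']
# lids: dark near height ~111
hsv=cv2.cvtColor(im,cv2.COLOR_RGB2HSV)
for (u,v) in [(188,205),(252,209)]:
    w=np.s_[v-16:v+16,u-16:u+16]
    p=P[w].reshape(-1,3); m=(p[:,2]>100)&(p[:,2]<122)&(im[w].reshape(-1,3).max(1)<75)
    q=p[m]; print('lid',m.sum(),q.mean(0).round(1),q.min(0).round(1),q.max(0).round(1), 'mid-range', ((q.min(0)+q.max(0))/2).round(1))
# caddy by height
w=np.s_[180:236,330:436]; p=P[w].reshape(-1,3)
for lo,hi in [(8,16),(30,42),(68,125)]:
    m=(p[:,2]>lo)&(p[:,2]<hi); q=p[m]
    if m.sum()>5:
        r=cv2.minAreaRect(q[:,:2].astype(np.float32)); print(lo,hi,m.sum(),[np.round(x,1) for x in r], q[:,:2].min(0).round(),q[:,:2].max(0).round())
# tray
w=np.s_[130:245,140:300]; p=P[w].reshape(-1,3); m=(p[:,2]>28)&(p[:,2]<40); q=p[m]; print('tray',m.sum(),cv2.minAreaRect(q[:,:2].astype(np.float32)))
for k in [10,40]:
  print(np.round(P[v:=205,330:436:6,2]).tolist())
big=cv2.resize(im[180:236,325:485],None,fx=5,fy=5,interpolation=cv2.INTER_CUBIC)
z=np.clip(P[180:236,325:485,2]*2,0,255).astype(np.uint8); z=cv2.applyColorMap(cv2.resize(z,None,fx=5,fy=5,interpolation=cv2.INTER_NEAREST),cv2.COLORMAP_JET)[...,::-1]
save('cad',np.vstack([big,z]))
E
```

```text
lid 160 [502.2 372.5 110.5] [483.7 356.5 100.8] [521.8 392.  116.8] mid-range [502.7 374.2 108.8]
lid 171 [490.5 188.8 110.6] [471.7 169.8 101.4] [511.3 209.3 116.1] mid-range [491.5 189.5 108.8]
8 16 1724 [array([ 498.1, -189.1]), array([ 91.5, 269.6]), np.float64(4.6)] [ 444. -327.] [552. -52.]
30 42 272 [array([ 493.6, -189.2]), array([264. ,  72.9]), np.float64(89.0)] [ 456. -321.] [530. -58.]
68 125 403 [array([ 505.8, -277.9]), array([109.5,  47.1]), np.float64(4.5)] [ 450. -302.] [ 559. -251.]
tray 2200 ((561.9585571289062, 300.19012451171875), (395.2107849121094, 288.5441589355469), 87.27486419677734)
[-2.0, 1.0, 14.0, 12.0, 12.0, 12.0, 12.0, 14.0, 15.0, 16.0, 9.0, 10.0, 38.0, 65.0, 117.0, 110.0, 116.0, 1.0]
[-2.0, 1.0, 14.0, 12.0, 12.0, 12.0, 12.0, 14.0, 15.0, 16.0, 9.0, 10.0, 38.0, 65.0, 117.0, 110.0, 116.0, 1.0]
```

View pics/cad.png

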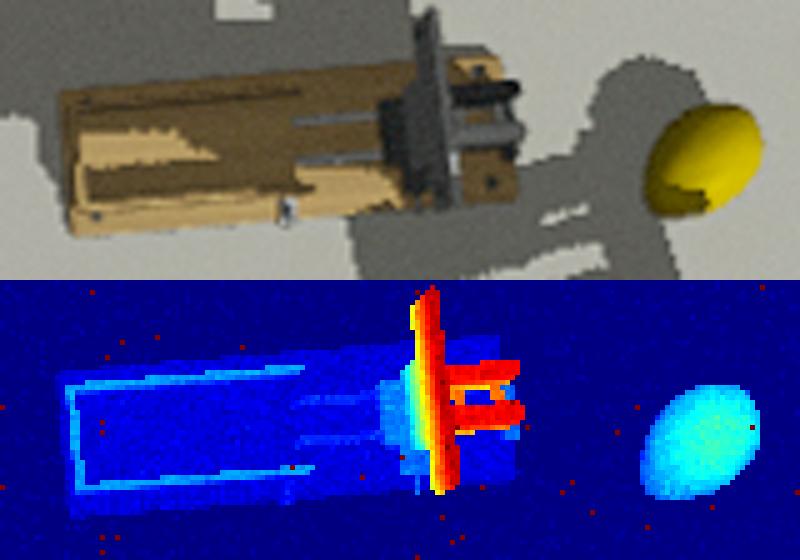

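The caddy centre measures (498.1, -189.1) with yaw 0.080 rad, and its sizes agree (91.5×270 mm). The lid centres are about (491,189) and (502,374) at 111 mm high, as expected. The crop shows the clip at (287,208). I'll go to jar B first.

Request:
servo_tool([
  [[0.44,0.9,0.05,0,0,0.419,0],[0.44,0.9,0.05,0,0,0.419,0],[0.44,0.9,0.05,0,0,0.419,0],[0.44,0.9,0.05,0,0,0.419,0],[0.44,0.9,0.05,0,0,0.419,0],[0.44,0.9,0.05,0,0,0.419,0],[0.44,0.9,0.05,0,0,0.419,0],[0.44,0.9,0.05,0,0,0.419,0],[0.44,0.9,0.05,0,0,0.419,0],[0.44,0.9,0.05,0,0,0.419,0]],
], newtons=15)

```text
clock: 1.1
eef_pos: [357.7, -81.7, 230.6]
eef_rot: [3.141, 0.0, 1.574]
wrist_force: [1.4, -0.9, 0.4]
finger_gap: 94.0
finger_force: 0.0
```

Request:
servo_tool([
  [[0.266,0.543,-0.06,0,0,0,0],[0.266,0.543,-0.06,0,0,0,0],[0.266,0.543,-0.06,0,0,0,0],[0.266,0.543,-0.06,0,0,0,0],[0.266,0.543,-0.06,0,0,0,0],[0.266,0.543,-0.06,0,0,0,0],[0.266,0.543,-0.06,0,0,0,0],[0.266,0.543,-0.06,0,0,0,0],[0.266,0.543,-0.06,0,0,0,0]],
])

```text
clock: 2.0
eef_pos: [490.1, 186.9, 200.4]
eef_rot: [-3.141, 0.0, 1.57]
wrist_force: [0.0, 0.9, -0.5]
finger_gap: 94.2
finger_force: 0.0
```

```bash
python3 - <<'E'
from h import *
c=cam('wrist'); im=c['frame']; save('w1',im); s=manip.read_state(); print(s['eef_pos'],s['eef_rot'])
cw=cam('top'); save('t1',cw['frame'][130:245,140:300])
# fisheye world points
h,w=c['range_z'].shape; v,u=np.mgrid[:h,:w]; a=u-c['cx']; b=v-c['cy']; r=np.hypot(a,b)+1e-9; th=r/c['f']; z=c['range_z']; t=np.tan(th)*z
P=np.stack([a/r*t,b/r*t,z,np.ones_like(z)],-1)@np.array(c['cam_to_world']).T
P=P[...,:3]; m=(z>0)&(P[...,2]>104)&(P[...,2]<118)&(im.max(2)<80)&(abs(P[...,0]-491)<40)&(abs(P[...,1]-189)<40)
q=P[m]; print(m.sum(), q.min(0),q.max(0),q.mean(0), 'vfov',c['vfov'])
E
```

```text
[490.17721702 186.63326696 200.70177668] [3.14127434e+00 3.79025045e-05 1.56902213e+00]
1131 [475.44802887 169.45983151 104.0301713 ] [512.37287847 208.59444999 113.63495474] [494.18111409 191.3542139  110.74344204] vfov 65.70646984690485
```

View pics/w1.png

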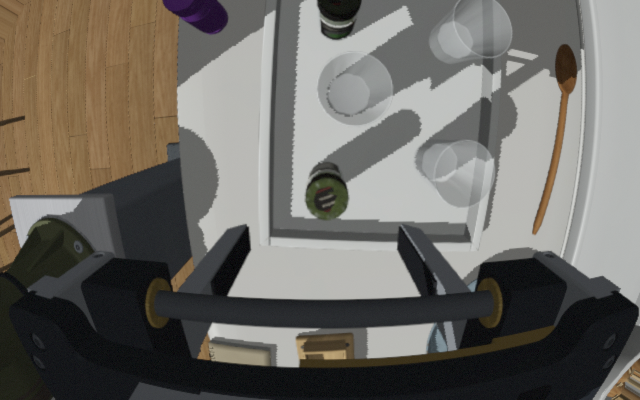

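Wrist view: jar B's lid is at (327,197), the glass at (355,90) and jar A at (340,12). The lid centre of about (493,189.5) agrees with the top view, so I'll descend and grip.

Request:
servo_tool([
  [[0.003,0.003,-0.1,0,0,0,0],[0.003,0.003,-0.18,0,0,0,0],[0.003,0.003,-0.24,0,0,0,0],[0.003,0.003,-0.28,0,0,0,0],[0.003,0.003,-0.28,0,0,0,0.4],[0.003,0.003,-0.28,0,0,0,1],[0.003,0.003,-0.28,0,0,0,1],[0.003,0.003,-0.28,0,0,0,1],[0.003,0.003,-0.28,0,0,0,1],[0.003,0.003,-0.28,0,0,0,1]],
])

```text
clock: 3.1
eef_pos: [492.1, 189.3, 60.8]
eef_rot: [3.141, -0.0, 1.57]
wrist_force: [-0.2, -0.3, -0.1]
finger_gap: 49.2
finger_force: 0.0
```

Request:
servo_tool([
  [[0,0,0,0,0,0,1],[0,0,0,0,0,0,1],[0,0,0,0,0,0,1],[0,0,0.01,0,0,0,1],[0,0,0.06,0,0,0,1],[0,0,0.14,0,0,0,1],[0,0,0.24,0,0,0,1],[0,0,0.3,0,0,0,1]],
])

```text
clock: 3.9
eef_pos: [492.3, 189.4, 214.2]
eef_rot: [3.138, -0.001, 1.57]
wrist_force: [0.1, -0.6, -0.6]
finger_gap: 40.8
finger_force: 15.0
```

Request:
servo_tool([
  [[0,-0.03,0,0,0,0.005,1],[0,-0.1,0,0,0,0.015,1],[-0.005,-0.18,0,0,0,0.025,1],[-0.005,-0.26,0,0,0,0.026,1],[-0.005,-0.34,0,0,0,0.026,1],[-0.005,-0.42,0,0,0,0.026,1],[-0.005,-0.49,-0.04,0,0,0.026,1],[-0.005,-0.54,-0.1,0,0,0.026,1],[-0.005,-0.56,-0.14,0,0,0.026,1],[-0.005,-0.56,-0.16,0,0,0.026,1]],
])

```text
clock: 4.9
eef_pos: [488.6, -91.7, 128.9]
eef_rot: [-3.139, -0.001, 1.65]
wrist_force: [-0.8, 0.6, -1.0]
finger_gap: 40.3
finger_force: 15.0
```

Request:
servo_tool([
  [[0,0,0,0,0,0,1],[0,0,0,0,0,0,1]],
])

```text
clock: 5.1
eef_pos: [489.8, -90.1, 131.3]
eef_rot: [3.141, 0.0, 1.653]
wrist_force: [0.3, 0.2, -0.3]
finger_gap: 40.8
finger_force: 15.0
```

```bash
python3 - <<'E'
from h import *
s=manip.read_state(); print(s['eef_pos'],s['eef_rot'])
c=cam('wrist'); t=cam('top'); 
save('w2',np.vstack([cv2.resize(c['frame'][120:400,60:580],(640,344)),cv2.resize(t['frame'][180:236,325:485],(640,224),interpolation=cv2.INTER_CUBIC)]))
E
```

```text
[489.84536261 -90.12623209 131.30884524] [3.14069359e+00 2.76515131e-04 1.65262823e+00]
```

View pics/w2.png

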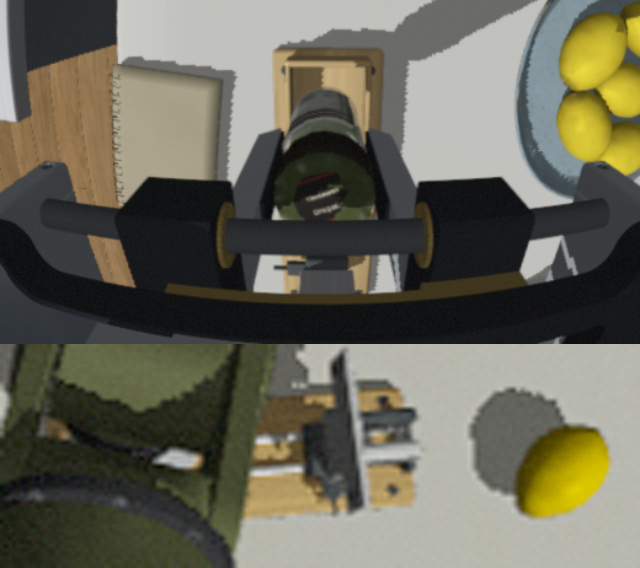

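The jar hangs centred over the bay in the wrist view, with the caddy walls on both sides at (285..380, 50..). Lowering it now.

Request:
servo_tool([
  [[0,0,-0.04,0,0,0,1],[0,0,-0.07,0,0,0,1],[0,0,-0.09,0,0,0,1],[0,0,-0.105,0,0,0,1],[0,0,-0.115,0,0,0,1],[0,0,-0.122,0,0,0,1],[0,0,-0.126,0,0,0,1],[0,0,-0.126,0,0,0,1]],
])

```text
clock: 6.0
eef_pos: [489.5, -90.8, 67.4]
eef_rot: [3.142, 0.0, 1.652]
wrist_force: [-0.4, -0.0, -0.9]
finger_gap: 40.9
finger_force: 15.0
```

Request:
servo_tool([
  [[0,0,-0.002,0,0,0,1],[0,0,-0.003,0,0,0,1],[0,0,-0.003,0,0,0,1],[0,0,-0.003,0,0,0,0.3],[0,0,-0.003,0,0,0,0.2],[0,0,-0.003,0,0,0,0.2]],
])

```text
clock: 6.6
eef_pos: [489.3, -90.7, 65.7]
eef_rot: [-3.141, -0.0, 1.652]
wrist_force: [0.2, 0.6, 0.0]
finger_gap: 61.2
finger_force: 0.0
```

Request:
servo_tool([
  [[0,0,0.06,0,0,0,0.1],[0,0,0.15,0,0,0,0],[0,0,0.25,0,0,0,0],[0.01,0.1,0.27,0,0,-0.026,0],[0.02,0.2,0.27,0,0,-0.026,0],[0.025,0.3,0.27,0,0,-0.026,0],[0.025,0.4,0.27,0,0,-0.026,0],[0.025,0.5,0.27,0,0,-0.026,0],[0.025,0.6,0.27,0,0,-0.026,0],[0.025,0.7,0.27,0,0,-0.026,0]],
])

```text
clock: 7.6
eef_pos: [501.5, 259.8, 200.9]
eef_rot: [3.142, 0.0, 1.57]
wrist_force: [0.4, 0.3, -0.3]
finger_gap: 94.0
finger_force: 0.0
```

Request:
servo_tool([
  [[0,0.1,0,0,0,0,0],[0,0.2,0,0,0,0,0],[0,0.226,0,0,0,0,0],[0,0.226,0,0,0,0,0]],
])

```text
clock: 8.0
eef_pos: [501.3, 372.0, 200.0]
eef_rot: [-3.141, 0.001, 1.573]
wrist_force: [0.5, -0.2, 0.0]
finger_gap: 94.3
finger_force: 0.0
```

```bash
python3 - <<'E'
from h import *
c=cam('wrist'); im=c['frame']; s=manip.read_state(); print(s['eef_pos'],s['eef_rot'])
h,w=c['range_z'].shape; v,u=np.mgrid[:h,:w]; a=u-c['cx']; b=v-c['cy']; r=np.hypot(a,b)+1e-9; th=r/c['f']; z=c['range_z']; t=np.tan(th)*z
P=np.stack([a/r*t,b/r*t,z,np.ones_like(z)],-1)@np.array(c['cam_to_world']).T
P=P[...,:3]; m=(z>0)&(P[...,2]>104)&(P[...,2]<118)&(im.max(2)<80)&(abs(P[...,0]-502)<40)&(abs(P[...,1]-374)<40)
q=P[m]; print(m.sum(), q.min(0),q.max(0),q.mean(0))
t=cam('top'); W=world(t)[195:232,330:405]; m=(W[...,2]>100)&(W[...,2]<125)&(t['frame'][195:232,330:405].max(2)<75); q=W[m]
print('jar B',m.sum(),q.min(0),q.max(0),np.percentile(q[:,2],[5,50,95]))
E
```

```text
[501.70461894 370.52874844 200.2745    ] [-3.14081356e+00  7.91674376e-04  1.57103746e+00]
1456 [486.61871234 354.80324336 104.0351816 ] [523.6676301  394.3742924  113.05068576] [505.22434741 375.28809839 110.84602352]
jar B 142 [ 468.97989176 -106.72031611  100.37914922] [507.78047378 -69.1239917  122.2222831 ] [112.30976113 116.6115132  119.7408746 ]
```

Jar B stands in the bay with its lid top at 117 mm and centre near (489,-88), as it should. Next I'll grip jar A.

Request:
servo_tool([
  [[0.002,0.002,-0.1,0,0,0,0],[0.002,0.002,-0.18,0,0,0,0],[0.002,0.002,-0.24,0,0,0,0.3],[0.002,0.002,-0.281,0,0,0,0.4],[0.002,0.002,-0.281,0,0,0,0.5],[0.002,0.002,-0.281,0,0,0,1],[0.002,0.002,-0.281,0,0,0,1],[0.002,0.002,-0.281,0,0,0,1],[0.002,0.002,-0.281,0,0,0,1],[0.002,0.002,-0.281,0,0,0,1]],
])

```text
clock: 9.1
eef_pos: [503.2, 371.9, 61.2]
eef_rot: [3.14, -0.001, 1.57]
wrist_force: [-0.2, -0.7, 4.5]
finger_gap: 40.8
finger_force: 15.0
```

Request:
servo_tool([
  [[0,0,0,0,0,0,1],[0,0,0.01,0,0,0,1],[0,0,0.06,0,0,0,1],[0,0,0.14,0,0,0,1],[0,0,0.24,0,0,0,1],[0,0,0.3,0,0,0,1],[0,0,0.3,0,0,0,1]],
])

```text
clock: 9.8
eef_pos: [504.0, 372.6, 215.5]
eef_rot: [3.135, -0.004, 1.57]
wrist_force: [-0.3, 0.8, -1.4]
finger_gap: 40.8
finger_force: 15.0
```

Request:
servo_tool([
  [[0,-0.03,0.01,0,0,0.005,1],[-0.005,-0.1,0.01,0,0,0.015,1],[-0.01,-0.18,0.01,0,0,0.025,1],[-0.015,-0.27,0.01,0,0,0.026,1],[-0.02,-0.36,0.01,0,0,0.026,1],[-0.02,-0.45,0.01,0,0,0.026,1],[-0.02,-0.54,0.01,0,0,0.026,1],[-0.02,-0.63,0.01,0,0,0.026,1],[-0.02,-0.72,0.01,0,0,0.026,1],[-0.02,-0.8,0.01,0,0,0.026,1]],
])

```text
clock: 10.8
eef_pos: [492.1, -30.2, 214.5]
eef_rot: [-3.14, -0.0, 1.651]
wrist_force: [0.1, -0.5, -0.6]
finger_gap: 40.7
finger_force: 15.0
```

Request:
servo_tool([
  [[0,-0.08,0,0,0,0,1],[0,-0.15,0,0,0,0,1],[0,-0.2,-0.02,0,0,0,1],[0,-0.222,-0.06,0,0,0,1],[0,-0.222,-0.12,0,0,0,1],[0,-0.222,-0.17,0,0,0,1],[0,-0.222,-0.17,0,0,0,1]],
])

```text
clock: 11.5
eef_pos: [490.9, -138.6, 126.8]
eef_rot: [-3.135, -0.003, 1.652]
wrist_force: [-0.1, 0.5, -0.8]
finger_gap: 40.5
finger_force: 15.0
```

```bash
python3 - <<'E'
from h import *
c=cam('wrist'); s=manip.read_state(); print(s['eef_pos'],s['eef_rot'],s['finger_gap'])
save('w3',cv2.resize(c['frame'][100:330,200:440],(720,690))[:600])
E
```

```text
[ 491.99017418 -138.89373092  129.04671321] [-3.13819196e+00 -1.57823704e-03  1.65180354e+00] 40.64771545770434
```

View pics/w3.png

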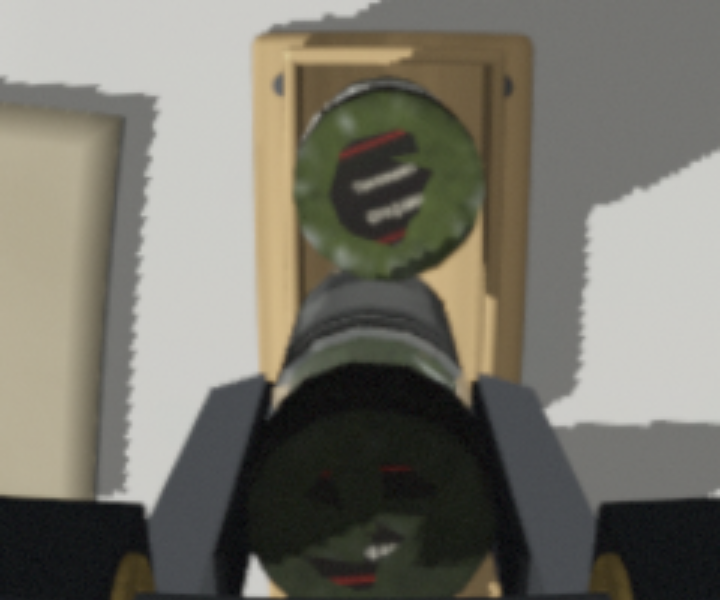

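Jar B's lid shows upright inside the bay at (390,180). Jar A, at (370,480) in the fingers, is in line with it and clear of it. Lowering it.

Request:
servo_tool([
  [[0,0,-0.04,0,0,0,1],[0,0,-0.07,0,0,0,1],[0,0,-0.09,0,0,0,1],[0,0,-0.105,0,0,0,1],[0,0,-0.115,0,0,0,1],[0,0,-0.122,0,0,0,1],[0,0,-0.126,0,0,0,1],[0,0,-0.126,0,0,0,1],[0,0,-0.126,0,0,0,1]],
])

```text
clock: 12.45
eef_pos: [493.0, -139.3, 67.7]
eef_rot: [3.141, 0.0, 1.652]
wrist_force: [0.1, 0.9, -1.6]
finger_gap: 40.6
finger_force: 15.0
```

Request:
servo_tool([
  [[0,0,-0.002,0,0,0,1],[0,0,-0.003,0,0,0,1],[0,0,-0.003,0,0,0,0.4],[0,0,-0.003,0,0,0,0.2],[0,0,-0.003,0,0,0,0.2],[0,0,0.02,0,0,0,0.2],[0,0,0.1,0,0,0,0.2],[0,0,0.2,0,0,0,0.2],[-0.05,-0.1,0.25,0,0,0,0.2],[-0.1,-0.2,0.25,0,0,0,0.2]],
])

```text
clock: 13.45
eef_pos: [450.9, -225.4, 195.3]
eef_rot: [3.137, 0.003, 1.655]
wrist_force: [0.4, -0.4, -0.7]
finger_gap: 75.2
finger_force: 0.0
```

Request:
servo_tool([
  [[0,-0.1,0,0,0,0,0.2],[0.06,-0.2,0,0,0,0,0.2],[0.06,-0.28,0,0,0,0,0.2],[0.06,-0.28,0,0,0,0,0.2]],
])

```text
clock: 13.85
eef_pos: [479.6, -368.9, 190.9]
eef_rot: [-3.141, 0.0, 1.648]
wrist_force: [-0.5, 0.5, 0.2]
finger_gap: 75.1
finger_force: 0.0
```

```bash
cat >> h.py <<'E'
def fworld(c):
    h,w=c['range_z'].shape; v,u=np.mgrid[:h,:w]; a=u-c['cx']; b=v-c['cy']; r=np.hypot(a,b)+1e-9; th=r/c['f']; z=c['range_z']; t=np.tan(th)*z
    return (np.stack([a/r*t,b/r*t,z,np.ones_like(z)],-1)@np.array(c['cam_to_world']).T)[...,:3]
Y=0.0803; C0=np.array([498.1,-189.1]); R=np.array([[np.cos(Y),np.sin(Y)],[-np.sin(Y),np.cos(Y)]])
def cad(P):  # world -> caddy frame
    Q=P.copy(); Q[...,:2]=(P[...,:2]-C0)@R.T; return Q
E
python3 - <<'E'
from h import *
import pickle
c=cam('wrist'); s=manip.read_state(); print(s['eef_pos'],s['eef_rot'],s['finger_gap'])
t=cam('top'); pickle.dump((c,t),open('d2.pkl','wb'))
W=cad(world(t)); m=(W[...,2]>100)&(W[...,2]<125)&(t['frame'].max(2)<75)&(abs(W[...,0])<30)&(W[...,1]>10)&(W[...,1]<130)
q=W[m]; print('lids caddy',m.sum(),q.min(0).round(1),q.max(0).round(1),np.percentile(q[:,2],[5,50,95]))
print(np.round(np.array(c['cam_to_world']),2)[:3,3])
F=cad(fworld(c)); 
for n,lo,hi in [('board',8,16),('plate',116,124)]:
    m=(F[...,2]>lo)&(F[...,2]<hi)&(abs(F[...,0])<60)&(abs(F[...,1])<150); q=F[m]; print(n,m.sum(),q.min(0).round(1),q.max(0).round(1))
a=cv2.resize(c['frame'],(640,400)); b=cv2.resize(t['frame'][180:236,325:485],(640,224),interpolation=cv2.INTER_CUBIC)
save('w4',np.vstack([a[:370],b]))
E
```

```text
[ 479.67107613 -366.50659382  191.00302305] [-3.14096611e+00 -5.41386471e-04  1.64919009e+00] 75.2242070571027
lids caddy 262 [-20.8  36.1 100.2] [ 17.3 118.7 122.8] [113.36142538 117.02862132 119.73640368]
[ 474.88 -294.67  369.77]
board 6994 [ -44.6 -137.5    8. ] [48.4 42.4 16. ]
plate 963 [-52.1 -76.3 116.1] [ 57.  -69.9 121.4]
```

View pics/w4.png

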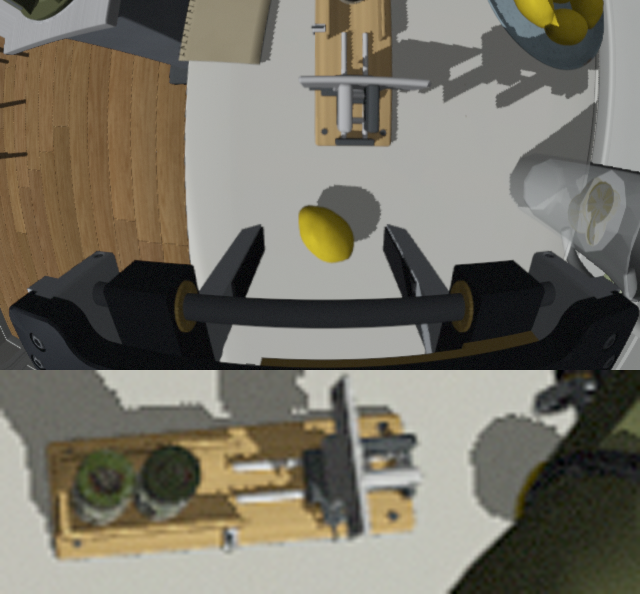

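Both jars stand in the bay: the lids span caddy y 36..119 with tops at 117 mm. The wrist view shows the clip at (319,27), the plate at row 82, the light lever at column 344 and the dark tab at column 373. The top view shows the clip at pixel (382,222). Next I'll measure the clip.

```bash
python3 - <<'E'
from h import *
import pickle
c,t=pickle.load(open('d2.pkl','rb'))
for n,k,W,bx in [('wrist',c,cad(fworld(c)),(0,70,295,345)),('top',t,cad(world(t)),(210,232,370,396))]:
    s=np.s_[bx[0]:bx[1],bx[2]:bx[3]]; w=W[s]; im=k['frame'][s]; hsv=cv2.cvtColor(im,cv2.COLOR_RGB2HSV)
    m=(hsv[...,1]<70)&(w[...,2]>7)&(w[...,0]<-34)&(w[...,0]>-62)&(w[...,2]<40)&(w[...,1]<45)
    q=w[m]; print(n,m.sum(),q.min(0).round(1),q.max(0).round(1),np.median(q,0).round(1))
    o=np.argsort(-q[:,2])[:14]; print(q[o].round(1).tolist())
    # handle/plate
    m=(W[...,2]>100)&(W[...,2]<124)&(abs(W[...,0])<60)&(W[...,1]>-125)&(W[...,1]<-60); q=W[m]
    for a in [-75,-85,-95,-105]:
        p=q[(abs(q[:,1]-a)<5)]; 
        if len(p): print(a,p.min(0).round(1),p.max(0).round(1),len(p))
E
```

```text
wrist 115 [-45.4 -41.8   8. ] [-34.2  37.2  20.5] [-40.    0.6  14.3]
[[-42.0, 1.6, 20.5], [-37.6, 1.6, 20.3], [-39.8, 1.6, 20.3], [-38.7, 0.4, 20.2], [-36.4, 1.6, 20.2], [-42.0, 0.5, 20.1], [-38.7, 1.7, 20.0], [-43.2, 0.6, 19.9], [-40.9, 1.8, 19.8], [-37.6, 0.5, 19.8], [-34.2, 1.8, 19.7], [-35.3, 1.8, 19.7], [-35.3, 0.5, 19.7], [-44.3, 0.6, 19.7]]
-75 [-52.1 -80.  102.5] [ 57.  -70.  121.4] 1327
-85 [-20.2 -90.  102. ] [ 14.9 -80.  116. ] 340
-95 [ -20.3 -100.   100.2] [ 14.7 -90.1 115.3] 341
-105 [ -20.3 -109.9  100.6] [  15.1 -100.   115.8] 355
top 22 [-45.9 -14.4   7.7] [-34.   24.5  23.1] [-42.9   4.4  12.4]
[[-37.7, 5.0, 23.1], [-43.3, 5.2, 20.2], [-34.3, 4.0, 19.2], [-40.2, 4.7, 19.1], [-45.9, 4.9, 16.4], [-36.7, 6.8, 16.0], [-39.6, 7.1, 15.8], [-45.5, 7.7, 15.2], [-43.0, 1.3, 14.5], [-40.1, -2.2, 12.8], [-45.8, 1.4, 12.7], [-36.8, 0.3, 12.0], [-44.2, 19.0, 12.0], [-34.0, -3.1, 11.5]]
-75 [-52.2 -80.  107.9] [ 55.2 -70.1 122.8] 60
-85 [-21.8 -89.9 100.3] [ 11.3 -80.3 116.6] 34
-95 [-22.4 -99.8 101. ] [ 13.  -90.2 117. ] 35
-105 [ -21.5 -109.8  107.6] [  12.1 -100.4  115.9] 35
```

The mark is 74.5 mm ahead of the plate: 74.2 in the wrist view, 74.7 from the top. So the leg target is about 74.5 mm. Hovering over the handle.

Request:
servo_tool([
  [[0.026,0.085,0,0,0,0,0.25],[0.052,0.15,-0.02,0,0,0,0.25],[0.052,0.171,-0.08,0,0,0,0.25],[0.052,0.171,-0.09,0,0,0,0.25],[0.052,0.171,-0.09,0,0,0,0.25],[0.052,0.171,-0.09,0,0,0,0.25]],
])

```text
clock: 14.55
eef_pos: [506.4, -279.8, 147.7]
eef_rot: [3.14, 0.001, 1.651]
wrist_force: [0.4, -0.4, 0.8]
finger_gap: 70.7
finger_force: 0.0
```

```bash
python3 - <<'E'
from h import *
c=cam('wrist'); s=manip.read_state(); p=s['eef_pos']; print(p,cad(p),s['eef_rot'],s['finger_gap'])
save('w5',cv2.resize(c['frame'][80:400,160:480],(600,600)))
E
```

```text
[ 506.43922238 -279.99829712  147.73683195] [  1.02105926 -91.2743145  147.73683195] [3.14007658e+00 1.21077381e-03 1.65114301e+00] 70.76195195331277
```

View pics/w5.png

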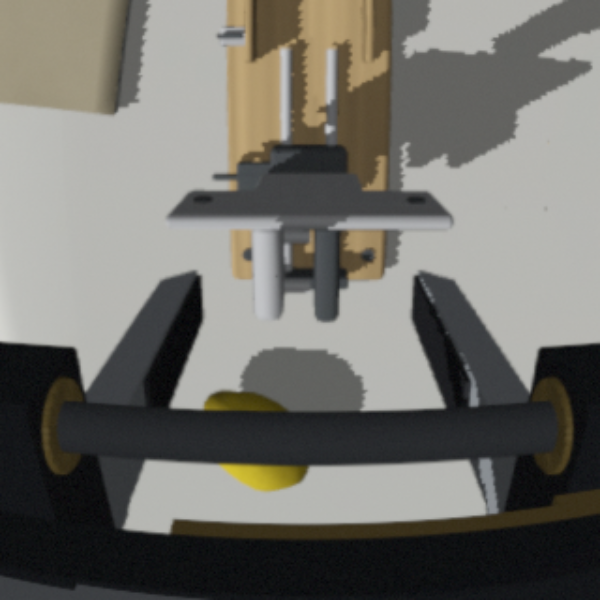

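The fingers straddle the handle, with the lever at (267,270), the tab at (327,270) and the plate ahead at row 220. The pointer tip is at (215,177) and the clip at (232,37). Lowering and starting to push.

Request:
servo_tool([
  [[0.002,0,-0.06,0,0,0,0.25],[0.002,0,-0.11,0,0,0,0.25],[0.002,0,-0.141,0,0,0,0.25],[0.002,0,-0.141,0,0,0,0.25],[0.001,0.01,-0.141,0,0,0,0.25],[0.0,0.025,-0.141,0,0,0,0.25],[-0.001,0.04,-0.141,0,0,0,0.25],[-0.002,0.055,-0.141,0,0,0,0.25],[-0.003,0.07,-0.141,0,0,0,0.25]],
])

```text
clock: 15.5
eef_pos: [505.1, -243.7, 76.5]
eef_rot: [3.14, 0.001, 1.652]
wrist_force: [0.3, -4.0, 3.4]
finger_gap: 70.6
finger_force: 1.9
```

Request:
servo_tool([
  [[-0.001,0.015,0,0,0,0,0.25],[-0.003,0.03,0,0,0,0,0.25],[-0.004,0.045,0,0,0,0,0.25],[-0.006,0.06,0,0,0,0,0.25],[-0.007,0.07,0,0,0,0,0.25],[-0.007,0.076,0,0,0,0,0.25],[-0.007,0.076,0,0,0,0,0.25],[-0.007,0.076,0,0,0,0,0.25]],
])

```text
clock: 16.3
eef_pos: [501.3, -206.1, 75.8]
eef_rot: [3.141, 0.0, 1.652]
wrist_force: [1.6, -3.8, 2.5]
finger_gap: 70.2
finger_force: 2.0
```

```bash
python3 - <<'E'
from h import *
import pickle
c=cam('wrist'); t=cam('top'); pickle.dump((c,t),open('d3.pkl','wb')); s=manip.read_state(); p=s['eef_pos']; print(p,cad(p),s['eef_rot'],s['finger_gap'],s['wrist_force'])
F=cad(fworld(c)); hsv=cv2.cvtColor(c['frame'],cv2.COLOR_RGB2HSV)
m=(F[...,2]>116)&(F[...,2]<124)&(abs(F[...,0])<60)&(abs(F[...,1])<40)&(abs(abs(F[...,0])-40)<15); q=F[m]
if len(q): print('plate',len(q),q.min(0).round(1),q.max(0).round(1))
m=(F[...,2]>10)&(F[...,2]<32)&(F[...,0]<-36)&(F[...,0]>-75)&(F[...,1]<25)&(F[...,1]>-35)&(hsv[...,1]<80)
v,u=np.nonzero(m)
print(len(u), u.min(),u.max(),v.min(),v.max())
save('w6',cv2.resize(c['frame'][100:260,200:400],(800,640),interpolation=cv2.INTER_CUBIC)[:600])
E
```

```text
[ 501.23861504 -206.25640361   75.73923156] [  1.75232229 -17.35288033  75.73923156] [ 3.14149377e+00 -2.31333575e-05  1.65165910e+00] 70.77572969368642 [ 1.46427257 -4.04194454  2.81723247]
plate 1834 [-51.5 -25.5 116. ] [ 55.  -1. 124.]
213 259 275 158 208
```

View pics/w6.png

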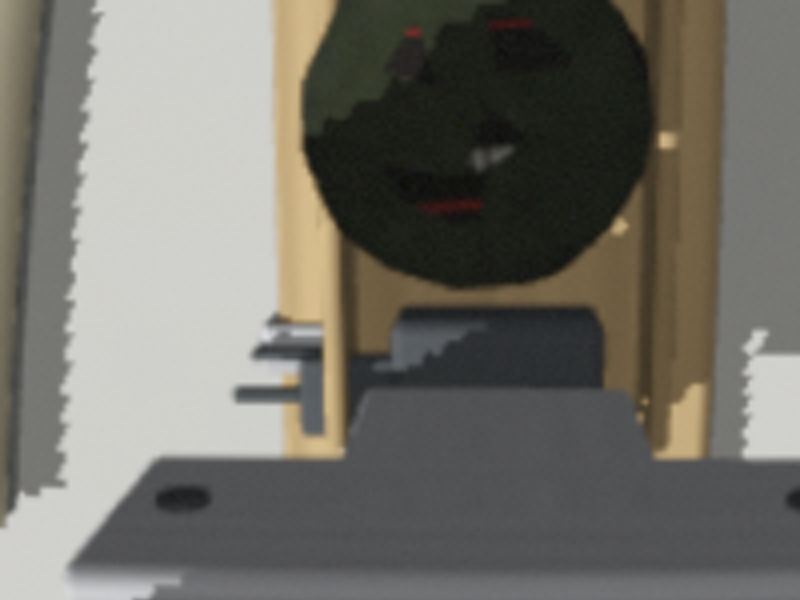

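The pointer is the dark rod at (245..300,393), and the clip at (255..325, 320..372) is just ahead of it. I'll get both from the depth.

```bash
python3 - <<'E'
from h import *
import pickle
c,t=pickle.load(open('d3.pkl','rb')); F=cad(fworld(c))
for v in range(178,203): print(v,[tuple(F[v,u].round(1).tolist()) for u in (264,268,272)], c['frame'][v,268].tolist())
E
```

```text
178 [(-47.6, 5.9, 0.1), (-43.7, 6.3, 2.4), (-38.8, 8.0, 10.9)] [155, 154, 151]
179 [(-47.7, 4.9, -0.5), (-42.9, 6.4, 7.0), (-38.9, 7.1, 10.3)] [111, 111, 110]
180 [(-47.8, 4.0, -0.9), (-42.4, 6.1, 9.7), (-38.8, 6.4, 11.1)] [91, 92, 92]
181 [(-47.8, 3.2, -0.6), (-42.2, 5.6, 11.0), (-38.9, 5.6, 11.0)] [131, 133, 134]
182 [(-47.9, 2.3, -0.7), (-41.7, 5.4, 14.1), (-38.1, 5.8, 15.9)] [171, 174, 176]
183 [(-48.2, 1.1, -2.0), (-41.5, 4.8, 14.8), (-38.4, 4.6, 13.9)] [188, 190, 192]
184 [(-47.6, 0.9, 1.0), (-41.6, 3.9, 14.7), (-38.4, 3.9, 14.5)] [152, 152, 156]
185 [(-47.8, -0.2, -0.1), (-41.9, 2.8, 13.3), (-38.4, 3.0, 14.4)] [121, 122, 125]
186 [(-44.3, 3.0, 17.8), (-41.6, 2.3, 15.0), (-38.1, 2.7, 16.7)] [83, 84, 86]
187 [(-44.6, 2.0, 16.9), (-41.1, 2.2, 18.0), (-37.9, 2.1, 17.5)] [61, 63, 65]
188 [(-44.0, 1.8, 19.9), (-40.9, 1.6, 19.1), (-37.6, 1.8, 19.6)] [82, 86, 88]
189 [(-44.1, 1.0, 19.6), (-40.8, 1.1, 20.1), (-37.6, 1.1, 20.0)] [110, 114, 117]
190 [(-48.1, -4.7, -0.4), (-41.7, -0.9, 15.4), (-38.3, -0.8, 15.7)] [170, 172, 174]
191 [(-48.2, -5.7, -0.9), (-42.0, -2.1, 13.7), (-38.6, -2.0,
[... 241 characters left out ...]
.3, -5.3, 10.9)] [207, 207, 203]
195 [(-48.3, -9.1, -0.2), (-44.6, -8.8, 0.8), (-39.3, -6.1, 11.3)] [203, 203, 199]
196 [(-43.1, -3.1, 25.9), (-40.1, -3.3, 25.0), (-36.7, -3.0, 26.2)] [144, 145, 141]
197 [(-42.6, -3.1, 28.8), (-39.4, -3.0, 29.1), (-36.4, -3.2, 28.6)] [81, 84, 83]
198 [(-42.5, -3.8, 29.3), (-39.6, -4.1, 28.2), (-36.4, -3.9, 28.7)] [75, 79, 82]
199 [(-42.9, -5.0, 27.6), (-39.3, -4.4, 29.9), (-36.4, -4.6, 29.0)] [92, 97, 100]
200 [(-42.6, -5.4, 29.1), (-39.3, -5.1, 30.2), (-36.4, -5.4, 29.0)] [130, 133, 132]
201 [(-48.8, -14.8, -1.3), (-44.8, -14.2, 0.7), (-39.6, -11.4, 10.4)] [197, 199, 194]
202 [(-48.6, -15.3, -0.2), (-45.0, -15.3, -0.2), (-39.7, -12.3, 10.2)] [207, 208, 204]
```

The pointer is at y -4.2 and the ridge at +1.2 in the same view, so 5.4 mm remain.

Request:
servo_tool([
  [[0,0.006,0,0,0,0,0.25],[-0.001,0.011,0,0,0,0,0.25],[-0.001,0.011,0,0,0,0,0.25],[-0.001,0.011,0,0,0,0,0.25]],
])

```text
clock: 16.8
eef_pos: [500.8, -200.7, 75.7]
eef_rot: [3.141, 0.0, 1.652]
wrist_force: [2.5, -4.0, 2.2]
finger_gap: 70.6
finger_force: 2.1
```

```bash
cat > chk.py <<'E'
from h import *
c=cam('wrist'); s=manip.read_state(); p=s['eef_pos']; print(cad(p).round(2),s['eef_rot'].round(3),s['finger_gap'],s['finger_force'],s['wrist_force'].round(1),s['clock'])
F=cad(fworld(c)); sat=cv2.cvtColor(c['frame'],cv2.COLOR_RGB2HSV)[...,1]
g=(F[...,0]<-34.5)&(F[...,0]>-50)&(abs(F[...,1])<25)&(sat<90)
for n,lo,hi in [('pointer',25,32),('ridge',18.7,21.5),('flat',13,16)]:
    q=F[g&(F[...,2]>lo)&(F[...,2]<hi)]
    if len(q): print(n,len(q),'y pct',np.percentile(q[:,1],[5,25,50,75,95]).round(1),'x',np.median(q[:,0]).round(1))
save('chk_%05d'%int(s['clock']*100),cv2.resize(c['frame'][150:230,220:340],(780,520),interpolation=cv2.INTER_CUBIC))
E
python3 chk.py
```

```text
[  1.75 -11.84  75.73] [3.141 0.    1.652] 70.60447597363678 2.0766793191432953 [ 3.4 -3.4  1.7] 16.85
pointer 79 y pct [-0.1  0.7  1.6  2.3  2.6] x -40.4
ridge 20 y pct [1.4 1.6 1.7 2.3 2.5] x -40.3
flat 51 y pct [2.  2.9 4.3 5.4 6. ] x -40.2
```

The pointer at 1.3 is level with the ridge at about 1.2–1.7. With the leg held there, I'll squeeze.

Request:
servo_tool([
  [[0,0,0,0,0,0,0.5],[0,0,0,0,0,0,0.6],[0,0,0,0,0,0,1],[0,0,0,0,0,0,1],[0,0,0,0,0,0,1],[0,0,0,0,0,0,1],[0,0,0,0,0,0,1],[0,0,0,0,0,0,1],[0,0,0,0,0,0,1],[0,0,0,0,0,0,1]],
], newtons=20)

```text
clock: 17.85
eef_pos: [501.3, -200.6, 75.5]
eef_rot: [3.14, 0.0, 1.652]
wrist_force: [8.4, -4.1, -3.0]
finger_gap: 23.5
finger_force: 21.3
```

```bash
python3 chk.py; ls pics
```

```text
[  2.25 -11.76  75.53] [3.14  0.    1.652] 23.651036546133525 21.290533281862736 [ 7.8 -4.7 -3.5] 17.9
pointer 82 y pct [-0.   0.8  1.4  2.3  2.5] x -40.7
ridge 21 y pct [1.5 1.6 1.8 2.3 2.4] x -41.4
flat 58 y pct [2.1 2.9 4.  5.4 6. ] x -40.3
cad.png
chk_01685.png
chk_01789.png
scene.png
t1.png
top.png
w1.png
w2.png
w3.png
w4.png
w5.png
w6.png
```

View pics/chk_01789.png

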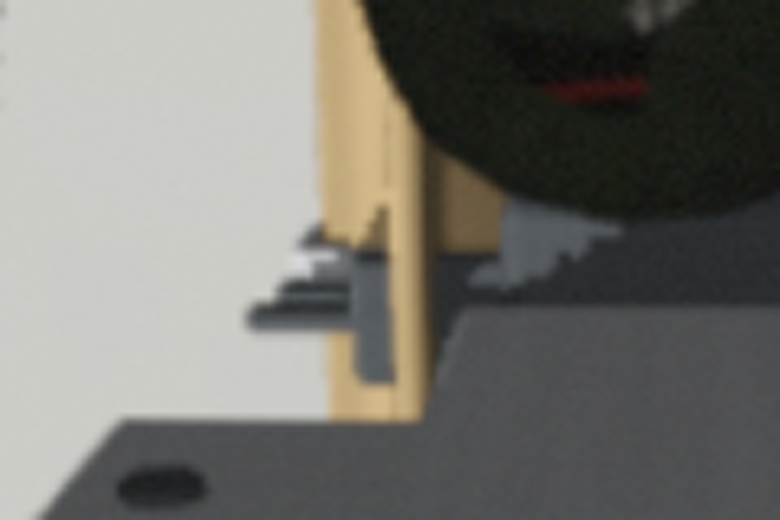

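The pointer rod at (300,315) lies over the clip ridge at (300,290). The small row offset is parallax from the pointer's 7 mm extra height, since the 3D y values agree within 0.5 mm. The grip gap is 23.6 mm, so the lever is fully closed.

```bash
python3 -c "
from cell import manip
print(manip.sign_off())"
```

```text
the job is handed in; nothing more can be done
None
```

The job is handed in at about 18 s: both jars stand upright in the bay, the leg is held level with the mark (within about 0.5 mm by the wrist camera), and the lever is squeezed fully closed at 21 N with a 23.6 mm gap.

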